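# Register a drawer front in the drilling jig and clamp it

### The job

Take the wider of the two small drawer fronts off the sloped rack and lay it gently, face up and lengthwise along the long fence, on the bed of the drilling jig. While the jig's hold-down arm is still up, push the front fully home so that its long edge is flush against the long fence and its end is hard against the end stop; then swing the hold-down arm over until its rubber foot rests on the front, and let go. Leave the narrower front on the rack and do not disturb the cup, the tape roll or the screwdriver.

Things in the scene. Friction and masses are not known exactly. Their poses are not given: they have to be found in the camera images.
- wide_front: The wider drawer front: dark red wood slab 150 mm long (x), 56 mm wide (y), 20 mm thick (z), about 0.11 kg, with a thin dark line framing its face. Origin: centre of its underside; z points out of the face. It starts face up on the sloped rack, its length running up the slope, beside the narrower one (left or right varies).
- narrow_front: The narrower drawer front, same wood, length and thickness (150 x 38 x 20 mm), same origin and axes. It stays on the rack; the two fronts' centre lines are 130 mm apart.
- rack: Fixed plywood rack 260 mm wide (y). Its flat deck, 190 mm long, open at top and sides, slopes 30 degrees from level, rising along the rack's +x (away from the robot) from 20 mm to 112 mm high; its normal leans 30 degrees to -x. A lip 14 mm high along the lower end keeps the fronts from sliding off. Origin: centre of the footprint on the counter.
- rack_deck (a point): Point on the deck's surface, on the rack's centre line, 77 mm up the slope from the lip, 58 mm above the counter. Axes as the rack's.
- jig: Fixed drilling jig: plywood base 250 (x) x 220 (y) x 18 mm; its top, 18 mm above the counter, is the bed. Origin: centre of its underside on the counter. On it stand a long fence, an end stop square to it, a drill guide and a hold-down arm behind the fence; the rest of the bed, towards +y and -x, is free. With the wide front home its origin is at x 15, y -17, z 18 mm in this frame.
- jig_irons: The jig's dark steel irons, origin and axes as the jig's. Drill guide: x -50 to -20 mm, overhanging the bed to y = -30 mm, 34 mm free under it, its top 44 mm above the bed. Bracket of the hold-down arm: x 12 to 48, y -97 to -71 mm, 52 mm above the bed.
- fence: Long fence of the jig: aluminium bar 205 mm long (along the jig's x), 16 mm thick, 16 mm high above the bed. Origin: centre of its underside, at (0, -53, 18) mm in the jig's frame; the stop face looks to the jig's +y and lies at y = -45 mm.
- end_stop: End stop of the jig: aluminium bar 80 mm long (along the jig's y, from y = -45 to +35 mm), 14 mm thick, 16 mm high above the bed. Origin: centre of its underside, at (97, -5, 18) mm in the jig's frame; the stop face looks to the jig's -x and lies at x = +90 mm.
- clamp (a joint): Hinge angle of the hold-down arm (rad): 0 = level along the jig's +y, its foot on a 20 mm thick front; 1.57 = straight up; 1.75 = its stop, leaning back. The axis runs along the jig's x. The arm starts up and stays where it is left (about 2 N at the grip moves it).
- clamp_hinge (a point): Middle of the hold-down arm's hinge, behind the fence, at (30, -84, 56) mm in the jig's frame. Axes as the jig's.
- clamp_tip (a point): Middle of the end of the hold-down arm, 122 mm from the hinge; y points along the arm away from the hinge. The arm is a steel bar 20 mm wide (jig x), 12 mm thick; its last 42 mm is a black grip 26 mm wide, 16 mm thick. A round rubber foot 18 mm across, ending 18 mm below the centre line, sits 66 mm from the hinge on the side that turns down.
- cup: White plastic cup, 84 mm across, 110 mm high, standing; origin under its centre. Bystander.
- tape: Roll of blue masking tape lying flat, 104 mm across, 24 mm high; origin under its centre. Bystander.
- screwdriver: Screwdriver 200 mm long lying on the counter. Bystander.
Not all that is in view belongs to the job. Leave any turquoise look-alike of the wide_front alone. Leave any pink look-alike of the narrow_front alone.

How it is judged:
By the outcome, as a careful person would: the job done as asked, in the order asked, and still so for the second after the job is handed in, with the robot touching nothing.
It also fails if it takes over 67 s, if anything falls off the work surface, if the arm or the gripper's body presses on something with over 40 N, if the wrist force passes 120 N, or if a joint passes its speed limit or range.

### The arm

A 6-joint arm with a two-finger parallel gripper is mounted at the origin on the work surface. World frame = base frame: x ahead of the robot, y to its left, z up, the work surface at z = 0. Lengths are in m, angles in degrees, forces in N, time in s.
With the tool pointing down it reaches from about 0.25 to 0.725 m from the base axis. Payload 9.7 kg.
Tool frame: the origin (TCP) lies midway between the tips of the shut fingers; the grasp point (between the pads) lies 19 mm behind it (bot.hold_point_z is the distance from the TCP to the grasp point, in m); x points along the fingers, y is the direction in which the jaws open and shut, and the axes are right-handed (so a half turn about x gives the same grasp; the last joint's range is limited). The gripper opens to 85 mm and grips with 20 to 120 N. Pads are 22 mm wide; open, the fingers measure 114 mm over their backs; the gripper's body (76 mm by 85 mm) begins 54 mm behind the grasp point. The pads swing forward as they close: fully open they stand 13 mm farther back than shut.
Start: joints at [72.25, 4.979, 10.078, 95.1, 0, 90], TCP at [0.168, 0.524, 0.231] pointing down, gripper open.
Joint ranges: [-179.16, 179.16], [-48.56, 103.87], [-65.8, 70.77], [-126.05, 130.52], [-82.76, 87.17], [-180, 180]. Speed limits (degrees/s): [127.2, 127.2, 147.25, 180, 180, 180].

### API

Orientations are given as [roll, pitch, yaw] about the fixed x, y, z axes, in that order (R = Rz(yaw) Ry(pitch) Rx(roll)).
In Python, from workcell import bot gives the robot as it stands. The module is installed in compiled form; this text tells all that it offers.
- The arm moves only by the shell command python3 -m crank 'ROWS' [FORCE]. ROWS is JSON, a list of rows, each an object with "linear": the shift along the world's x, y, z in m, a list of three; "yaw": the turn about the world's z in rad; "grip": the closure, from 0 (fully open) to 1 (shut). In form: [{"linear": [tx, ty, tz], "yaw": yaw, "grip": grip}, ...]. A call has 1 to 10 rows; each row shifts and turns the commanded pose from where the row before left it; what a row does not reach is not made up. A row lasts 1/10 s, in which the tool goes at most 50 mm and 8.59 degrees, less where a joint would pass 70% of its speed; a pose out of reach is approached as far as the arm can. A call with a gripper value outside its range is refused whole. The fingers move at their own pace and stop on an object; FORCE is the grip in N (left out, the last holds). Time passes only in rows, so rows that do not move let the fingers close. It gives the time, the measured TCP pose, the force and the opening at its end, in the units of the state.
- bot.get_obs(): the state, without advancing time (a new reading comes with each control period).
- bot.camera(name): name is "scene" or "top" or "wrist"; returns the picture (384x512x3 uint8, red, green, blue); there is no depth.
- bot.camera_model(name): a dict with "fx", "fy", "cx", "cy" (pixels), "rvec" (rotation vector, rad) and "tvec" (3), from world to camera coordinates, as OpenCV has them. Camera axes: x right, y down, z forward; pixel columns grow to the right and rows downward; lengths in m; the calibration is good to about 2 mm. The wrist camera is an equidistant fisheye: a pixel r from the principal point sees the ray r / f radians off the axis. A picture is of the moment at which its call begins: read the wrist's pose just before it. camera_model takes no time and is no camera call; for the wrist camera it gives the pose at the moment of the call.
- bot.job_done(): hands the job in, once; it reports no verdict.
Trained networks look in the newest picture that a camera, given by its name, has taken for a name from the list of things; names that differ only in an ending like _2 or _b are one class to them, and where a whole thing is asked for, a point or a joint stands for the part that bears it (a point fixed in the world has none). Each returns a list of dicts, best first, with "p" (0 to 1); they miss things now and then, are a little off and sometimes report something else, mostly with a low value. They report only what shows in the picture. A call takes as long as a camera call. They do not tell look-alikes from the thing itself.
- bot.silhouettes(name, camera): "region" (384x512 bool, what is visible of it) and "box" ([centre column, centre row, width, height] in pixels, round what is visible of it).
- bot.place_of(name, camera): "centre" ([column, row] in pixels: a listed point, or the origin of a listed thing).
The state is a dict: "time": time; "q": joint angles; "qd": joint speeds; "joint_efforts": joint torques, N m; "ee_pos": TCP position; "tcp_rot": TCP orientation; "wrist_force": force on the tool from outside, world axes, zero at the start; "torque": the same for the moment, N m; "opening": finger opening in m.
Only numpy, scipy, OpenCV 4.12 (cv2) and the standard library are available. Lean on these libraries where they do the work, as an engineer would, in place of code of your own. Each camera call takes 0.05 s, during which the arm holds its last target. There are 200 camera calls.

## Working session

There is one attempt and no reset: what is moved stays moved. The work goes in short steps, Python scripts to look and compute and a shell command to move; the robot and the scene stay as the last step left them, time stands still between calls to the robot, and variables do not carry over. Pictures are saved under pics/ and viewed, and the job is handed in when it is done.

```bash
mkdir -p pics; python3 - <<'E'
from workcell import bot
import cv2
o=bot.get_obs(); print(o)
for n in ["scene","top","wrist"]:
    im=bot.camera(n); cv2.imwrite(f"pics/{n}0.png",im[:,:,::-1])
    print(n,bot.camera_model(n))
print(bot.hold_point_z)
E
```

```text
{'time': 0.0, 'q': array([7.22505610e+01, 5.01203608e+00, 1.00333051e+01, 9.51004572e+01,
       4.37941295e-04, 8.99994343e+01]), 'qd': array([-0.12420796,  0.11088936, -0.03569731, -0.06336723, -0.10360902,
        0.00796924]), 'joint_efforts': array([ 1.58037551e-04, -5.20389855e+01,  4.64798212e+01,  1.63282512e-02,
       -4.88091155e-05,  1.19712411e-05]), 'ee_pos': array([0.16759439, 0.52358954, 0.23056381]), 'tcp_rot': array([ -90.31743008,   89.92081061, -108.06630368]), 'wrist_force': array([ 0.1800169 ,  0.05292843, -0.67874282]), 'torque': array([-0.01997544,  0.00678165,  0.00454002]), 'opening': 0.08497048928954934}
scene {'fx': 373.67737381043753, 'fy': 373.67737381043753, 'cx': 259.0034366464268, 'cy': 194.292447741135, 'rvec': array([ 2.0188043 ,  1.41056511, -0.55515589]), 'tvec': array([-0.29692598, -0.32200396,  1.50515954])}
top {'fx': 423.37744700308195, 'fy': 423.37744700308195, 'cx': 255.60836870918905, 'cy': 197.14878384454244, 'rvec': array([ 2.10229806, -2.13517726,  0.21192205]), 'tvec': array([0.10971862, 0.58652115, 1.00983252])}
wrist {'fx': 297.3186396354542, 'fy': 297.3186396354542, 'cx': 257.34041397954815, 'cy': 185.80230566541397, 'rvec': array([-2.30865216, -1.68661103, -0.28337571]), 'tvec': array([-0.5497888 , -0.04363499,  0.37920419])}
0.0187
```

View pics/scene0.png

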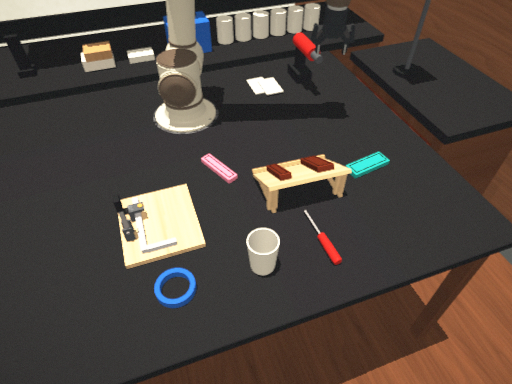

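View pics/top0.png

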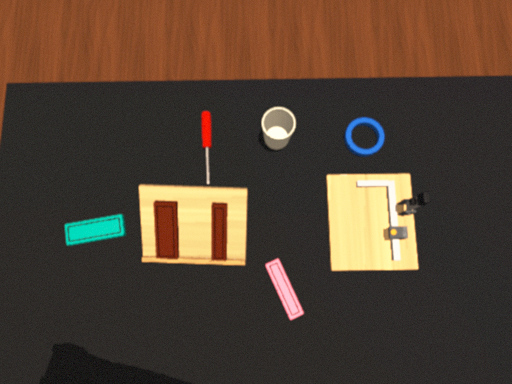

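View pics/wrist0.png

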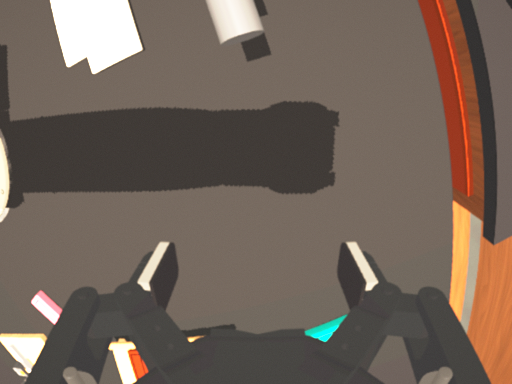

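Top view: the wide front is at (166,230), the narrow one at (219,231), the turquoise look-alike at (95,229) and the pink one at (285,289). The jig is at (372,222), with its fence to the right (-y) and its end stop at the top (+x). Next I measure these.

```bash
cat > h.py <<'E'
from workcell import bot
import cv2, numpy as np
def ray(cam,px):
    m=bot.camera_model(cam);R=cv2.Rodrigues(m['rvec'])[0];t=m['tvec']
    d=np.array([(px[0]-m['cx'])/m['fx'],(px[1]-m['cy'])/m['fy'],1.])
    return -R.T@t, R.T@d
def onplane(cam,px,z):
    c,d=ray(cam,px); return c+d*(z-c[2])/d[2]
def proj(cam,P):
    m=bot.camera_model(cam);K=np.array([[m['fx'],0,m['cx']],[0,m['fy'],m['cy']],[0,0,1]])
    return cv2.projectPoints(np.atleast_2d(np.array(P,float)),m['rvec'],m['tvec'],K,None)[0].reshape(-1,2)
E
python3 - <<'E'
from h import *
np.set_printoptions(precision=4,suppress=True)
im=bot.camera("top")
Z={"wide_front":.058,"narrow_front":.058,"rack":0,"rack_deck":.058,"jig":0,"fence":.018,"end_stop":.018,"clamp_hinge":.056,"clamp_tip":.178,"cup":0,"tape":0}
for n,z in Z.items():
    for r in bot.place_of(n,"top")[:3]:
        print(n,round(r['p'],2),np.array(r['centre']),onplane("top",r['centre'],z))
def reg(n):
    rs=bot.silhouettes(n,"top")
    for r in rs[:3]:
        c=cv2.findContours(r['region'].astype(np.uint8),0,2)[0]; c=max(c,key=cv2.contourArea)
        print(n,round(r['p'],2),np.array(r['box']),cv2.minAreaRect(c))
for n in ["wide_front","narrow_front","jig","rack","fence"]: reg(n)
big=cv2.resize(im[150:280,130:430][:,:,::-1],None,fx=2.6,fy=2.6,interpolation=cv2.INTER_CUBIC); cv2.imwrite("pics/topcrop.png",big)
E
```

```text
wide_front 0.87 [165.3 229.3] [0.5102 0.3262 0.058 ]
wide_front 0.6 [ 97.9 228.9] [0.5138 0.4936 0.058 ]
narrow_front 0.89 [218.  230.3] [0.5057 0.1953 0.058 ]
narrow_front 0.77 [284.9 289. ] [0.3607 0.0333 0.058 ]
narrow_front 0.38 [197.2 224.2] [0.5217 0.2471 0.058 ]
rack 0.7 [199.3 222.1] [0.5351 0.2495 0.    ]
rack_deck 0.71 [193.9 232.6] [0.5009 0.255  0.058 ]
jig 0.89 [371.  216.9] [ 0.5419 -0.2031  0.    ]
fence 0.69 [393.2 217.5] [ 0.5368 -0.2556  0.018 ]
fence 0.37 [370.8 184.6] [ 0.6252 -0.2035  0.018 ]
end_stop 0.74 [367.2 186. ] [ 0.6215 -0.1938  0.018 ]
clamp_hinge 0.59 [412.  205.7] [ 0.5605 -0.2927  0.056 ]
clamp_hinge 0.42 [369.6 218.4] [ 0.5299 -0.1838  0.056 ]
clamp_tip 0.83 [425.2 195.6] [ 0.5619 -0.278   0.178 ]
cup 0.78 [276.5 137.1] [0.7666 0.0405 0.    ]
cup 0.45 [366.9 135.4] [ 0.7677 -0.2074  0.    ]
tape 0.59 [361.8 136.9] [ 0.7636 -0.1932  0.    ]
tape 0.39 [205.7 150.5] [0.7313 0.2342 0.    ]
wide_front 0.89 [166.4 229.7  28.5  58.6] ((165.5, 229.5), (59.0, 25.0), 90.0)
wide_front 0.59 [ 95.5 233.   59.9  34.2] ((94.6708984375, 229.59121704101562), (23.073360443115234, 61.404354095458984), 80.21759033203125)
narrow_front 0.67 [219.  234.5  15.   56.7] ((218.5, 231.5), (56.99999237060547, 14.999998092651367), 90.0)
narrow_front 0.62 [283.1 289.5  37.7  59.7] ((283.6925964355469, 289.6070556640625), (62.00053787231445, 16.747272491455078), 65.0952377319336)
jig 0.59 [379.1 221.2 102.9 101.7] ((378.0, 222.0), (96.0, 104.0), 90.0)
rack 0.67 [193.  224.  107.   81.7] ((191.7853240966797, 224.76303100585938), (107.53314208984375, 76.89777374267578), 1.818303108215332)
fence 0.8 [392.9 220.   11.8  83.7] ((391.2699279785156, 203.04869079589844), (44.30165100097656, 8.248355865478516), 86.18592071533203)
```

View pics/topcrop.png

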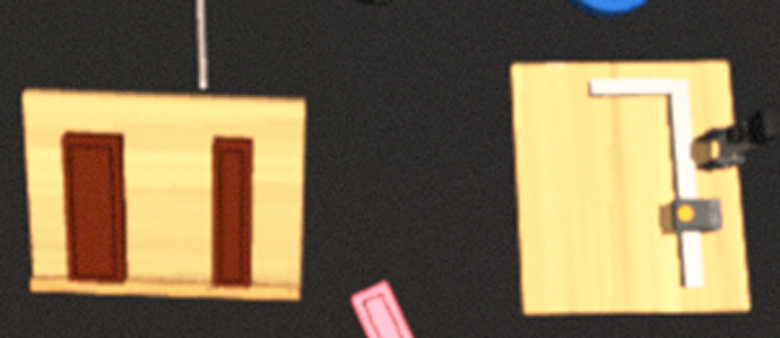

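The crop shows the wide red front at left (crop 95,205), the narrow one at (232,210), and the jig at right. I'll fit poses by matching model outlines to the colour masks.

```bash
cat > fit.py <<'E'
from h import *
from scipy.optimize import minimize
S=4
def hullmask(cam,P,shape):
    p=proj(cam,P); h=cv2.convexHull(((p+.5)*S).astype(np.float32))
    m=np.zeros((shape[0]*S,shape[1]*S),np.uint8); cv2.fillPoly(m,[np.round(h*16).astype(np.int32)],255,shift=4)
    return cv2.resize(m,(shape[1],shape[0]),interpolation=cv2.INTER_AREA)/255.
def box(l,w,h,z0=0): return np.array([[x,y,z] for x in(-l/2,l/2) for y in(-w/2,w/2) for z in(z0,z0+h)])
def Rz(a): c,s=np.cos(a),np.sin(a); return np.array([[c,-s,0],[s,c,0],[0,0,1]])
def Ry(a): c,s=np.cos(a),np.sin(a); return np.array([[c,0,s],[0,1,0],[-s,0,c]])
def red(im):
    i=im.astype(int); r,g,b=i[...,0],i[...,1],i[...,2]
    return ((r>35)&(r>2.2*g)&(r>2.2*b))
def wood(im):
    h=cv2.cvtColor(im,cv2.COLOR_RGB2HSV); return (h[...,0]>12)&(h[...,0]<32)&(h[...,2]>110)&(h[...,1]>50)
def comp(m,px):
    n,l=cv2.connectedComponents(m.astype(np.uint8)); 
    return l==l[px[1],px[0]]
def fit(cam,mask,f,p0,step=(.006,.006,.05)):
    best=None
    def cost(p): return np.abs(hullmask(cam,f(p),mask.shape)-mask).sum()
    for k in range(3):
        sim=np.vstack([p0]+[np.array(p0)+np.eye(3)[i]*step[i]*(1 if k%2==0 else -1) for i in range(3)])
        r=minimize(cost,p0,method='Nelder-Mead',options=dict(initial_simplex=sim,xatol=1e-5,fatol=.05,maxiter=200))
        p0=r.x
    return r.x,r.fun,mask.sum()
E
python3 - <<'E'
from fit import *
np.set_printoptions(precision=4,suppress=True)
im=bot.camera("top")
R=red(im)
th=np.radians(30)
for n,px,w,p0 in (("wide",(166,230),.056,[.51,.326,0]),("narrow",(219,231),.038,[.506,.195,0])):
    m=comp(R,px)
    f=lambda p:box(.15,w,.02)@Ry(-th).T@Rz(p[2]).T+[p[0],p[1],.058]
    print(n,fit("top",m,f,p0))
W=wood(im)
m=comp(W,(350,230)).astype(np.uint8)
# fill by convex hull clipped
c=max(cv2.findContours(m,0,2)[0],key=cv2.contourArea); hm=np.zeros_like(m); cv2.fillPoly(hm,[cv2.convexHull(c)],1)
f=lambda p:box(.25,.22,.018)@Rz(p[2]).T+[p[0],p[1],0]
print("jig",fit("top",hm.astype(bool),f,[.535,-.2,0]))
o=im.copy(); o[m>0]=[0,255,0]; o[comp(R,(166,230))]=[0,0,255]
cv2.imwrite("pics/mask.png",o[:,:,::-1])
E
```

```text
wide (array([0.5147, 0.3223, 0.0031]), np.float64(263.4392156862745), np.int64(1199))
narrow (array([ 0.5105,  0.1935, -0.0125]), np.float64(236.3019607843137), np.int64(731))
jig (array([ 0.5285, -0.1994,  0.001 ]), np.float64(259.88235294117646), np.int64(8593))
```

View pics/mask.png

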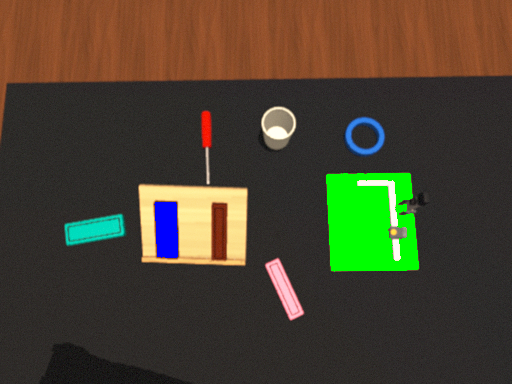

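```bash
python3 - <<'E'
from fit import *
np.set_printoptions(precision=4,suppress=True)
im=bot.camera("top"); th=np.radians(30)
i=im.astype(int); 
R=(i[...,0]>25)&(i[...,0]>1.9*i[...,1])&(i[...,0]<190)
k=np.ones((5,5),np.uint8)
o=im.copy()
sc=bot.camera("scene")
for n,px,w,p0 in (("wide",(166,235),.056,[.51,.326,-.03]),("narrow",(219,235),.038,[.506,.195,-.03])):
    box0=np.zeros(R.shape,np.uint8); box0[190:270,px[0]-25:px[0]+25]=1
    m=(R&(box0>0)).astype(np.uint8); m=cv2.morphologyEx(m,cv2.MORPH_CLOSE,k)
    c=max(cv2.findContours(m,0,2)[0],key=cv2.contourArea);m=np.zeros_like(m);cv2.fillPoly(m,[c],1)
    f=lambda p:box(.15,w,.02)@Ry(-th).T@Rz(p[2]).T+[p[0],p[1],.058]
    r=fit("top",m.astype(bool),f,p0); print(n,r)
    cv2.polylines(o,[np.round(cv2.convexHull(proj("top",f(r[0])).astype(np.float32))).astype(int)],True,(0,255,255))
    cv2.polylines(sc,[np.round(cv2.convexHull(proj("scene",f(r[0])).astype(np.float32))).astype(int)],True,(0,255,255))
f=lambda p:box(.25,.22,.018)@Rz(p[2]).T+[p[0],p[1],0]
J=f([.5285,-.1994,.001])
for a,cn in((o,"top"),(sc,"scene")):
    cv2.polylines(a,[np.round(cv2.convexHull(proj(cn,J).astype(np.float32))).astype(int)],True,(255,0,255))
A=cv2.resize(o[150:280,130:430],None,fx=2.6,fy=2.6); B=cv2.resize(sc[140:280,100:400],None,fx=2.6,fy=2.6)
cv2.imwrite("pics/fitA.png",A[:,:,::-1]);cv2.imwrite("pics/fitB.png",B[:,:,::-1])
E
```

```text
wide (array([ 0.5158,  0.323 , -0.0838]), np.float64(238.40784313725493), np.int64(1225))
narrow (array([ 0.5074,  0.1926, -0.0831]), np.float64(172.8941176470588), np.int64(795))
```

View pics/fitA.png

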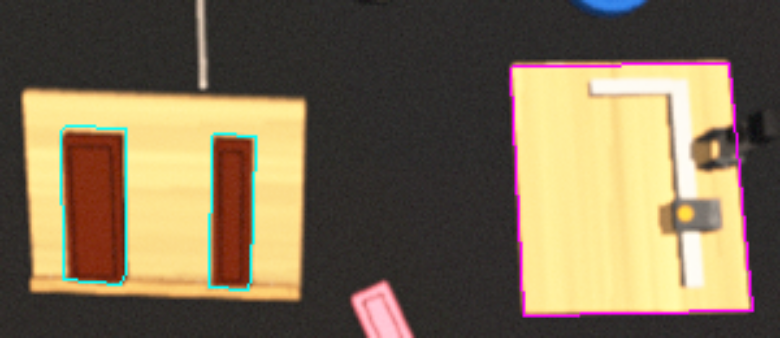

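View pics/fitB.png

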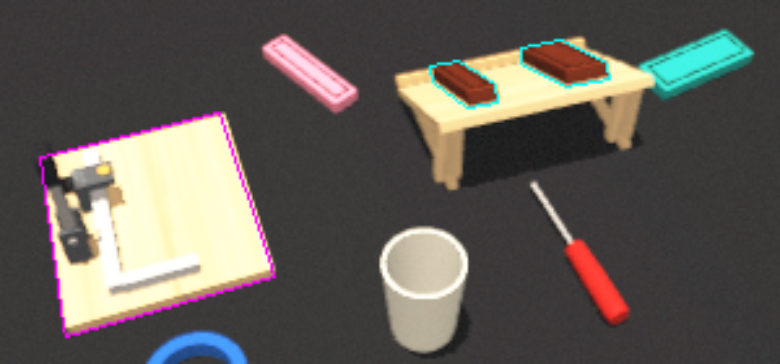

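The fits agree in both views: wide front at about (0.513, 0.3225), jig at (0.5285, -0.1994) with almost no yaw. I choose the red front at (166,230). It is clearly the wider red one, and the look-alikes are turquoise and pink. Next is moving to a hover above it.

```bash
python3 -m crank '[{"linear":[0.0345,-0.0201,-0.004],"yaw":0.028,"grip":0},{"linear":[0.0345,-0.0201,-0.004],"yaw":0.028,"grip":0},{"linear":[0.0345,-0.0201,-0.004],"yaw":0.028,"grip":0},{"linear":[0.0345,-0.0201,-0.004],"yaw":0.028,"grip":0},{"linear":[0.0345,-0.0201,-0.004],"yaw":0.028,"grip":0},{"linear":[0.0345,-0.0201,-0.004],"yaw":0.028,"grip":0},{"linear":[0.0345,-0.0201,-0.004],"yaw":0.028,"grip":0},{"linear":[0.0345,-0.0201,-0.004],"yaw":0.028,"grip":0},{"linear":[0.0345,-0.0201,-0.004],"yaw":0.028,"grip":0},{"linear":[0.0345,-0.0201,-0.004],"yaw":0.028,"grip":0}]' 40
python3 -m crank '[{"linear":[0,0,0],"yaw":0,"grip":0},{"linear":[0,0,0],"yaw":0,"grip":0}]'
python3 - <<'E'
from h import *
o=bot.get_obs();print(o['time'],o['ee_pos'],o['tcp_rot'],o['q'])
im=bot.camera("wrist");cv2.imwrite("pics/w1.png",im[:,:,::-1])
print(bot.camera_model("wrist"))
im=bot.camera("top");cv2.imwrite("pics/t1.png",im[:,:,::-1])
E
```

```text
time: 2.15
ee_pos: [0.514, 0.3218, 0.1912]
tcp_rot: [38.6, 90.0, 37.0]
wrist_force: [0.2, 0.7, -0.5]
opening: 0.0855
time: 2.35
ee_pos: [0.5131, 0.3222, 0.1907]
tcp_rot: [-156.8, 89.9, -158.6]
wrist_force: [0.6, 0.2, -0.8]
opening: 0.0855
2.35 [0.51309661 0.32216818 0.19074811] [-156.79332997   89.93933075 -158.61282688] [3.21189825e+01 1.21750272e+01 1.36449862e+01 9.15295671e+01
 1.12973473e-02 3.39384735e+01]
{'fx': 297.3186396354542, 'fy': 297.3186396354542, 'cx': 257.34041397954815, 'cy': 185.80230566541397, 'rvec': array([-2.06953171, -2.00877958, -0.33797205]), 'tvec': array([-0.33766619, -0.50518759,  0.17760658])}
```

View pics/w1.png

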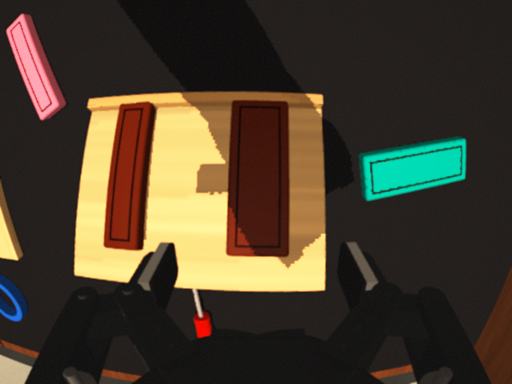

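The wrist view shows the wide front centred at about (259,177), nearly aligned with the jaws. I'll measure it from its face corners with the fisheye model.

```bash
cat >> fit.py <<'E'
def projw(P,m=None):
    m=m or bot.camera_model("wrist"); R=cv2.Rodrigues(m['rvec'])[0]
    c=np.atleast_2d(P)@R.T+m['tvec']; rr=np.hypot(c[:,0],c[:,1]); t=np.arctan2(rr,c[:,2])
    return np.c_[m['cx']+m['fx']*t*c[:,0]/rr, m['cy']+m['fy']*t*c[:,1]/rr]
E
python3 - <<'E'
from fit import *
from scipy.optimize import least_squares
np.set_printoptions(precision=4,suppress=True)
px=np.array([[232,101],[288,101],[288.5,254],[227.5,252]],float)
th=np.radians(30)
F=np.array([[-.075,.028,.02],[-.075,-.028,.02],[.075,-.028,.02],[.075,.028,.02]])
for o in ([0,1,2,3],[1,0,3,2]):
  f=lambda p:F[o]@Ry(-th).T@Rz(p[2]).T+[p[0],p[1],p[3]]
  r=least_squares(lambda p:(projw(f(p))-px).ravel(),[.51,.32,0,.058]); print(r.x,r.fun)
  r=least_squares(lambda p:(projw(f([*p,.058]))-px).ravel(),[.51,.32,0]); print(r.x,r.fun)
E
```

```text
[ 0.5509  0.3241 -0.0455 -0.048 ] [ 48.5074  20.8966 -48.93    20.1661 -52.6784 -19.9997  53.2685 -17.3732]
[ 0.5174  0.3244 -0.0467] [ 56.6904   0.208  -56.1878  -0.9041 -62.3295   3.5129  62.3429   6.4117]
[ 0.5182  0.3243 -0.0455  0.0484] [ 0.4559 -0.5079 -0.4507  0.4954  0.2852 -0.5721 -0.3245  0.6058]
[ 0.5152  0.3244 -0.0456] [-0.4182 -3.1266  0.5224 -2.0793  1.4101  2.2531 -1.5213  3.4008]
```

```bash
python3 -m crank '[{"linear":[0,0.002,-0.03],"yaw":-0.01,"grip":0},{"linear":[0,0,-0.03],"yaw":0,"grip":0},{"linear":[0,0,-0.03],"yaw":0,"grip":0},{"linear":[0,0,-0.025],"yaw":0,"grip":0},{"linear":[0,0,-0.012],"yaw":0,"grip":0},{"linear":[0,0,0],"yaw":0,"grip":0.15},{"linear":[0,0,0],"yaw":0,"grip":0.15}]'
python3 - <<'E'
from h import *
im=bot.camera("wrist");cv2.imwrite("pics/w2.png",im[:,:,::-1])
im=bot.camera("scene");cv2.imwrite("pics/s2.png",cv2.resize(im[120:240,200:400],None,fx=3.5,fy=3.5,interpolation=cv2.INTER_CUBIC)[:,:,::-1])
E
```

```text
time: 3.15
ee_pos: [0.5128, 0.3255, 0.0657]
tcp_rot: [35.2, 89.9, 32.9]
wrist_force: [0.1, -0.4, -0.3]
opening: 0.0726
```

View pics/w2.png

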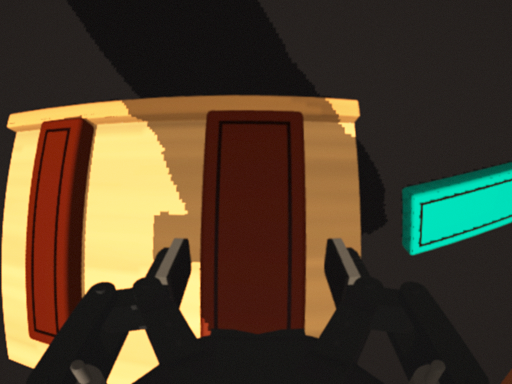

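View pics/s2.png

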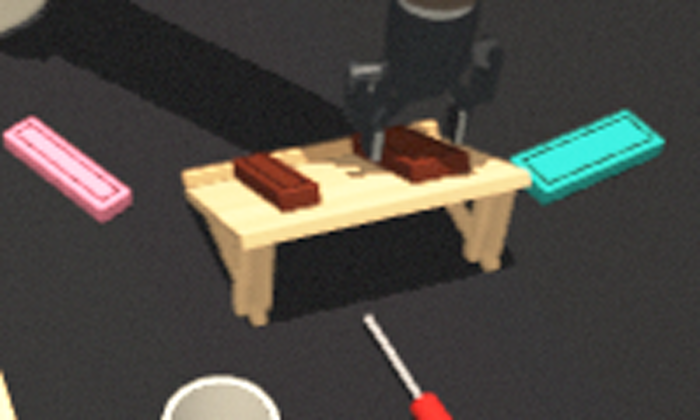

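The fingers straddle the wide front (finger columns 180 and 335, slab 203–302). Next is lowering a few mm and closing.

```bash
python3 -m crank '[{"linear":[0,0,-0.003],"yaw":0,"grip":0.2},{"linear":[0,0,0],"yaw":0,"grip":0.6},{"linear":[0,0,0],"yaw":0,"grip":0.6},{"linear":[0,0,0],"yaw":0,"grip":0.6},{"linear":[0,0,0],"yaw":0,"grip":0.6}]' 45
python3 - <<'E'
from h import *
im=bot.camera("wrist");cv2.imwrite("pics/w3.png",im[:,:,::-1])
E
```

```text
time: 3.75
ee_pos: [0.513, 0.3249, 0.062]
tcp_rot: [28.9, 89.9, 26.6]
wrist_force: [-1.4, -0.6, 5.9]
opening: 0.0549
```

View pics/w3.png

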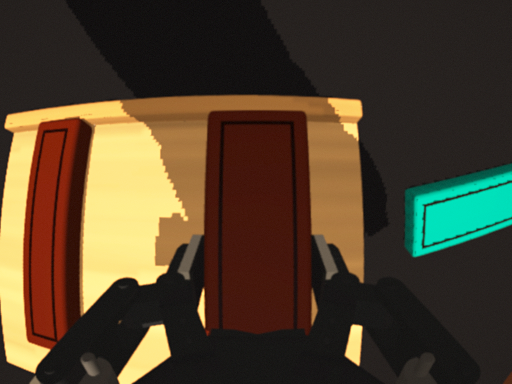

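```bash
python3 -m crank '[{"linear":[0,0,0.01],"yaw":0,"grip":0.6},{"linear":[0,0,0.02],"yaw":0,"grip":0.6},{"linear":[0,0,0.025],"yaw":0,"grip":0.6},{"linear":[0,0,0.025],"yaw":0,"grip":0.6},{"linear":[0,0,0.02],"yaw":0,"grip":0.6},{"linear":[0,0,0],"yaw":0,"grip":0.6}]'
python3 - <<'E'
from h import *
im=bot.camera("wrist");cv2.imwrite("pics/w4.png",im[:,:,::-1])
im=bot.camera("scene");cv2.imwrite("pics/s4.png",cv2.resize(im[80:240,200:400],None,fx=3.5,fy=3.5,interpolation=cv2.INTER_CUBIC)[:,:,::-1])
E
```

```text
time: 4.4
ee_pos: [0.5136, 0.3254, 0.1646]
tcp_rot: [35.6, 89.7, 33.3]
wrist_force: [-0.2, 0.6, -1.0]
opening: 0.055
```

View pics/w4.png

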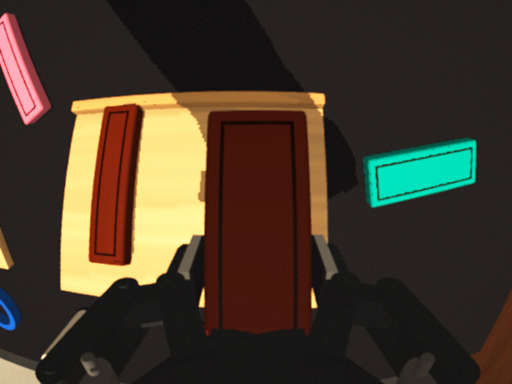

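View pics/s4.png

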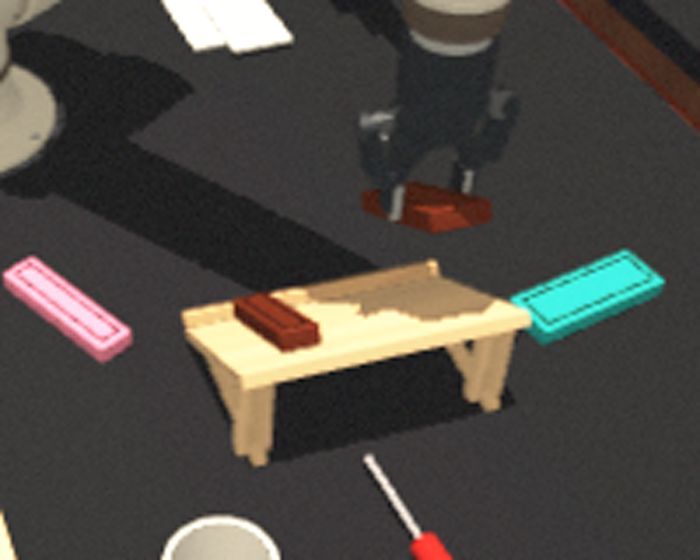

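The front is lifted cleanly, still at its slope angle, and the narrow front is undisturbed. Next is carrying it to the jig.

```bash
python3 -m crank '[{"linear":[0.001,-0.01,0.01],"yaw":0,"grip":0.6},{"linear":[0.001,-0.02,0.01],"yaw":0,"grip":0.6},{"linear":[0.001,-0.03,0],"yaw":0.006,"grip":0.6},{"linear":[0.001,-0.035,0],"yaw":0.01,"grip":0.6},{"linear":[0.001,-0.035,0],"yaw":0.01,"grip":0.6},{"linear":[0.001,-0.035,0],"yaw":0.01,"grip":0.6},{"linear":[0.001,-0.035,0],"yaw":0.01,"grip":0.6},{"linear":[0.001,-0.035,0],"yaw":0,"grip":0.6},{"linear":[0.001,-0.035,0],"yaw":0,"grip":0.6},{"linear":[0.001,-0.035,0],"yaw":0,"grip":0.6}]'
python3 -m crank '[{"linear":[0.001,-0.035,0],"yaw":0,"grip":0.6},{"linear":[0.001,-0.035,0],"yaw":0,"grip":0.6},{"linear":[0.001,-0.035,0],"yaw":0,"grip":0.6},{"linear":[0.001,-0.035,0],"yaw":0,"grip":0.6},{"linear":[0.001,-0.03,0],"yaw":0,"grip":0.6},{"linear":[0,-0.02,0],"yaw":0,"grip":0.6},{"linear":[0,0,-0.02],"yaw":0,"grip":0.6},{"linear":[0,0,-0.03],"yaw":0,"grip":0.6},{"linear":[0,0,0],"yaw":0,"grip":0.6},{"linear":[0,0,0],"yaw":0,"grip":0.6}]'
python3 - <<'E'
from h import *
o=bot.get_obs();print(o['q'],o['tcp_rot'])
im=bot.camera("wrist");cv2.imwrite("pics/w5.png",im[:,:,::-1])
im=bot.camera("scene");cv2.imwrite("pics/s5.png",cv2.resize(im[120:280,80:280],None,fx=3.5,fy=3.5,interpolation=cv2.INTER_CUBIC)[:,:,::-1])
E
```

```text
time: 5.5
ee_pos: [0.5218, 0.0171, 0.1818]
tcp_rot: [-59.5, 90.0, -59.2]
wrist_force: [0.9, -0.2, -1.3]
opening: 0.0544
time: 6.5
ee_pos: [0.5267, -0.1708, 0.1319]
tcp_rot: [172.6, 90.0, 172.9]
wrist_force: [0.2, 0.6, -1.5]
opening: 0.055
[-1.79580130e+01  4.68818764e+00 -1.22272990e+00  8.41370184e+01
 -9.19899576e-03 -1.82723952e+01] [172.59071343  89.95118943 172.90509943]
```

View pics/w5.png

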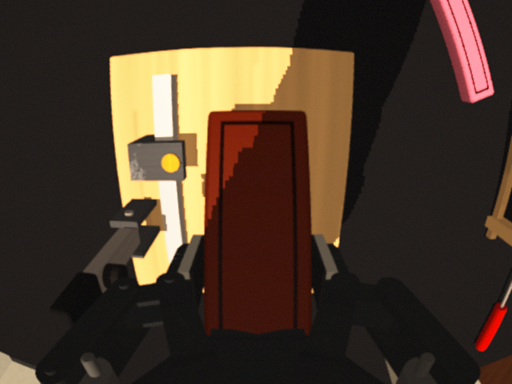

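View pics/s5.png

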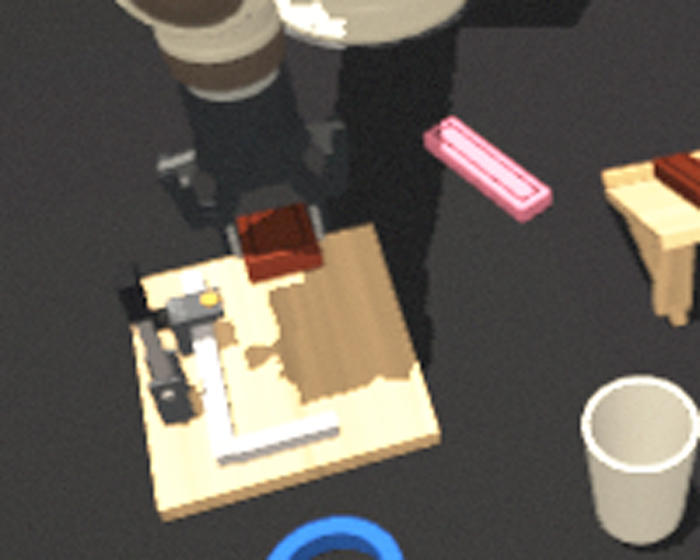

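```bash
python3 -m crank '[{"linear":[0,0,-0.02],"yaw":0,"grip":0.6},{"linear":[0,0,-0.02],"yaw":0,"grip":0.6},{"linear":[0,0,-0.015],"yaw":0,"grip":0.6},{"linear":[0,0,-0.01],"yaw":0,"grip":0.6},{"linear":[0,0,-0.004],"yaw":0,"grip":0.6},{"linear":[0,0,-0.004],"yaw":0,"grip":0.6},{"linear":[0,0,-0.004],"yaw":0,"grip":0.6},{"linear":[0,0,-0.004],"yaw":0,"grip":0.6}]' 22
python3 -m crank '[{"linear":[0,0,-0.003],"yaw":0,"grip":0.6},{"linear":[0,0,-0.003],"yaw":0,"grip":0.6},{"linear":[0,0,-0.003],"yaw":0,"grip":0.6}]'
python3 - <<'E'
from h import *
im=bot.camera("wrist");cv2.imwrite("pics/w6.png",im[:,:,::-1])
im=bot.camera("scene");cv2.imwrite("pics/s6.png",cv2.resize(im[120:280,80:280],None,fx=3.5,fy=3.5,interpolation=cv2.INTER_CUBIC)[:,:,::-1])
E
```

```text
time: 7.4
ee_pos: [0.5316, -0.1707, 0.054]
tcp_rot: [-9.7, 89.4, -9.3]
wrist_force: [11.2, 0.2, 13.1]
opening: 0.0548
time: 7.7
ee_pos: [0.532, -0.171, 0.0455]
tcp_rot: [-13.2, 89.4, -12.8]
wrist_force: [9.7, -0.0, 11.0]
opening: 0.0551
```

View pics/w6.png

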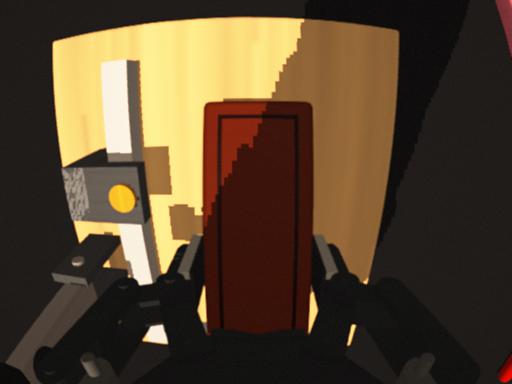

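View pics/s6.png

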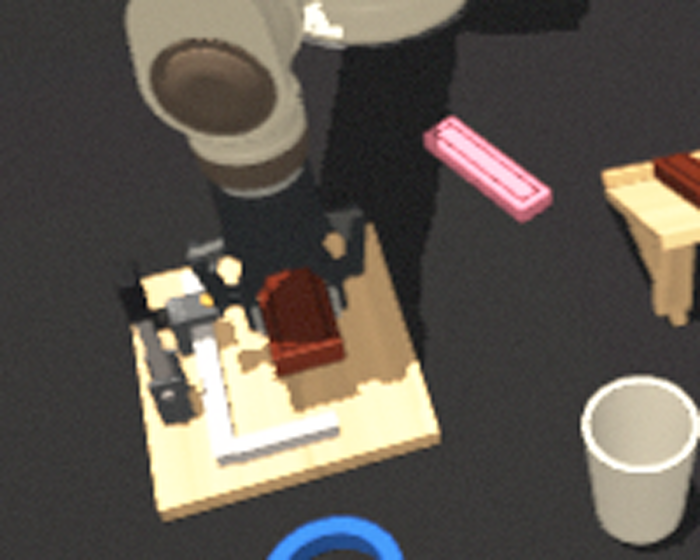

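The front is rotating flat in the pads with its low end on the bed, at a moderate force of about 11 N. I'll continue down slowly.

```bash
python3 -m crank '[{"linear":[0.002,0,-0.002],"yaw":0,"grip":0.6},{"linear":[0.001,0,-0.0025],"yaw":0,"grip":0.6},{"linear":[0,0,-0.0025],"yaw":0,"grip":0.6},{"linear":[0,0,-0.0025],"yaw":0,"grip":0.6},{"linear":[0,0,-0.0025],"yaw":0,"grip":0.6},{"linear":[0,0,-0.0025],"yaw":0,"grip":0.6}]' 20
python3 -m crank '[{"linear":[0,0,-0.002],"yaw":0,"grip":0.6},{"linear":[0,0,-0.002],"yaw":0,"grip":0.6}]'
python3 -m crank '[{"linear":[0,0,-0.0015],"yaw":0,"grip":0.6},{"linear":[0,0,-0.0015],"yaw":0,"grip":0.6}]'
python3 - <<'E'
from h import *
im=bot.camera("wrist");cv2.imwrite("pics/w7.png",im[:,:,::-1])
im=bot.camera("scene");cv2.imwrite("pics/s7.png",cv2.resize(im[120:280,80:280],None,fx=3.5,fy=3.5,interpolation=cv2.INTER_CUBIC)[:,:,::-1])
E
```

```text
time: 8.4
ee_pos: [0.5337, -0.1709, 0.0298]
tcp_rot: [-15.6, 89.6, -15.3]
wrist_force: [4.5, -0.5, 6.7]
opening: 0.0547
time: 8.6
ee_pos: [0.5335, -0.1708, 0.0256]
tcp_rot: [-15.5, 89.6, -15.1]
wrist_force: [7.0, -0.5, 8.6]
opening: 0.0549
time: 8.8
ee_pos: [0.5334, -0.1708, 0.0225]
tcp_rot: [-15.9, 89.6, -15.5]
wrist_force: [6.4, -1.7, 5.9]
opening: 0.0546
```

View pics/s7.png

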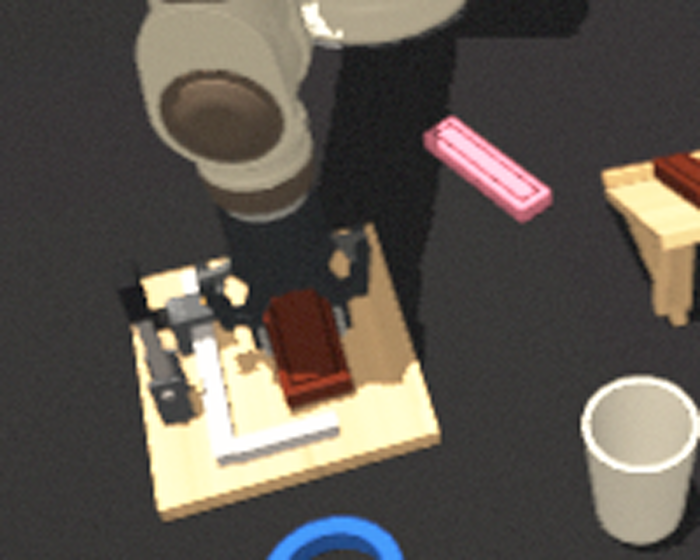

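```bash
python3 -m crank '[{"linear":[0,0,-0.0015],"yaw":0,"grip":0.6},{"linear":[0,0,-0.001],"yaw":0,"grip":0.6}]'
python3 -m crank '[{"linear":[0,0,-0.001],"yaw":0,"grip":0.6},{"linear":[0,0,-0.001],"yaw":0,"grip":0.6}]'
python3 - <<'E'
from h import *
im=bot.camera("wrist");cv2.imwrite("pics/w8.png",im[:,:,::-1])
im=bot.camera("scene");cv2.imwrite("pics/s8.png",cv2.resize(im[170:250,110:210],None,fx=7,fy=7,interpolation=cv2.INTER_CUBIC)[:,:,::-1])
E
```

```text
time: 9.1
ee_pos: [0.5334, -0.1708, 0.02]
tcp_rot: [-15.5, 89.6, -15.2]
wrist_force: [5.2, -0.5, 6.5]
opening: 0.0551
time: 9.3
ee_pos: [0.5334, -0.1708, 0.0191]
tcp_rot: [-15.8, 89.6, -15.4]
wrist_force: [-0.4, 1.8, 22.7]
opening: 0.0548
```

View pics/s8.png

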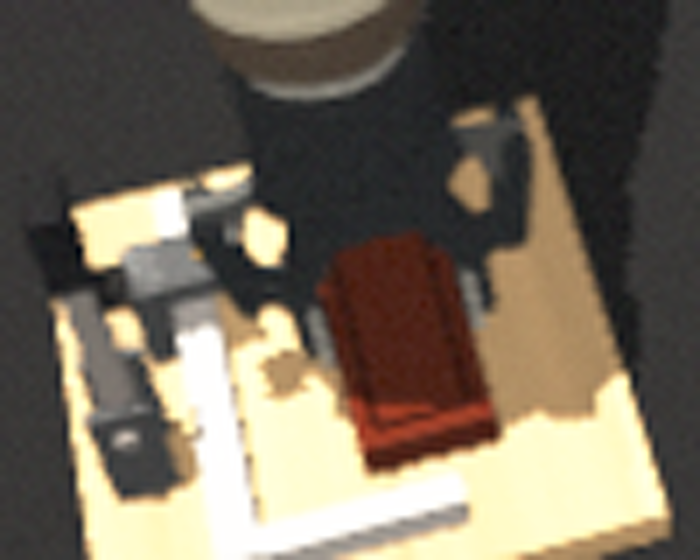

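View pics/w8.png

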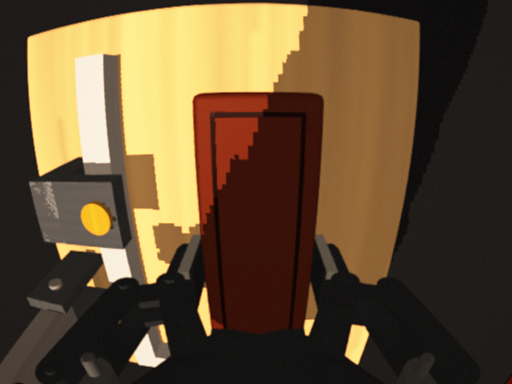

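The force jump (22.7 N, with Fx gone to about zero) shows the front flat on the bed. Next: release and rise.

```bash
python3 -m crank '[{"linear":[0,0,0.001],"yaw":0,"grip":0.5},{"linear":[0,0,0],"yaw":0,"grip":0.15},{"linear":[0,0,0],"yaw":0,"grip":0.15},{"linear":[0,0,0.01],"yaw":0,"grip":0.15},{"linear":[0,0,0.03],"yaw":0,"grip":0.15},{"linear":[0,0,0.04],"yaw":0,"grip":0.15},{"linear":[0,0.04,0.03],"yaw":0,"grip":1},{"linear":[0,0.04,0],"yaw":0,"grip":1},{"linear":[0,0,0],"yaw":0,"grip":1},{"linear":[0,0,0],"yaw":0,"grip":1}]' 40
python3 - <<'E'
from h import *
im=bot.camera("wrist");cv2.imwrite("pics/w9.png",im[:,:,::-1])
im=bot.camera("top");cv2.imwrite("pics/t9.png",cv2.resize(im[150:290,300:440],None,fx=4,fy=4,interpolation=cv2.INTER_CUBIC)[:,:,::-1])
E
```

```text
time: 10.4
ee_pos: [0.5307, -0.0895, 0.1269]
tcp_rot: [-33.3, 90.0, -32.8]
wrist_force: [0.4, 0.1, 0.3]
opening: 0.0145
```

View pics/w9.png

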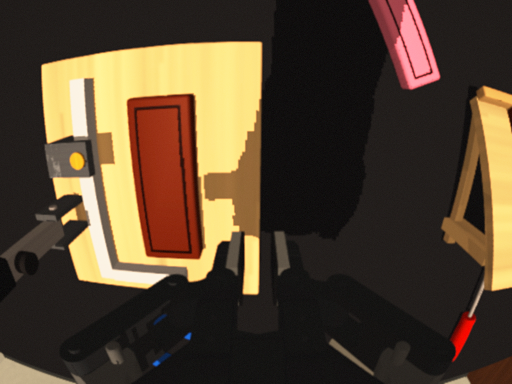

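View pics/t9.png

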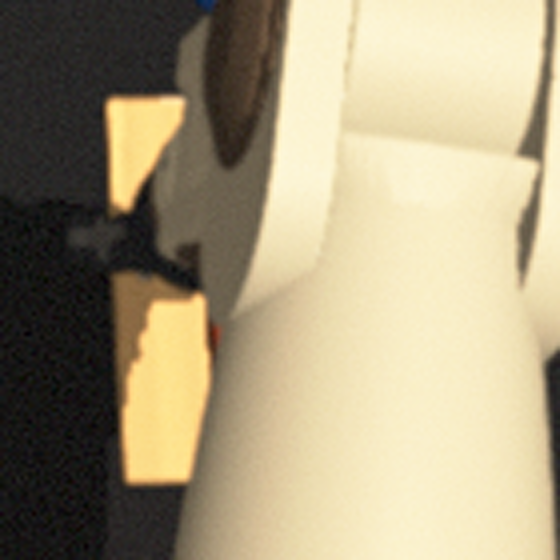

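```bash
cat > slab.py <<'E'
from fit import *
from scipy.optimize import least_squares
np.set_printoptions(precision=4,suppress=True)
J=np.array([.5285,-.1994,0]);JY=.001
def slabfit(px,order=(1,0,3,2)):
    # px: top face corners: near-left,near-right,far-right,far-left in wrist image (near = image top = -x)
    F=np.array([[-.075,.028],[-.075,-.028],[.075,-.028],[.075,.028]])[list(order)]
    f=lambda p:np.c_[F,np.full(4,.038)]@Rz(p[2]).T+[p[0],p[1],0]
    r=least_squares(lambda p:(projw(f(p))-px).ravel(),[.53,-.17,0]); 
    print("slab",r.x,"res",r.fun); 
    d=Rz(JY).T@(np.array([r.x[0],r.x[1],0])-J); print("in jig mm",d*1000,"home 15,-17; yaw",r.x[2]-JY)
E
python3 - <<'E'
from slab import *
slabfit(np.array([[129,102],[191.5,96],[200,256],[147,258]],float))
# check jig features in this image: fence end, stop
P=np.array([[-.1025,-.045,.034],[.09,-.045,.034],[.09,.035,.034],[.125,.11,.018],[-.125,.11,.018],[-.125,-.11,.018]])
print(projw(P@Rz(JY).T+J))
E
```

```text
slab [ 0.5274 -0.17   -0.0015] res [-2.4601 -3.5271  0.7059 -1.443   1.9691  6.0868 -1.0485  0.9876]
in jig mm [-1.0819 29.3994  0.    ] home 15,-17; yaw -0.0025476267276468194
[[ 81.1246  73.3916]
 [109.9672 266.6337]
 [181.9318 272.3374]
 [258.1109 291.8169]
 [260.1413  35.2576]
 [ 38.6341  60.8959]]
```

The front lies flat at about jig (-1, 29) mm, parallel to the fence. Next: lower the shut fingers beside its +y edge and push toward the fence.

```bash
python3 -m crank '[{"linear":[0,-0.004,-0.03],"yaw":0,"grip":1},{"linear":[0,-0.004,-0.03],"yaw":0,"grip":1},{"linear":[0,-0.004,-0.03],"yaw":0,"grip":1},{"linear":[0,-0.004,-0.011],"yaw":0,"grip":1},{"linear":[0,0,0],"yaw":0,"grip":1}]' 40
python3 -m crank '[{"linear":[0,-0.008,0],"yaw":0,"grip":1},{"linear":[0,-0.008,0],"yaw":0,"grip":1},{"linear":[0,-0.005,0],"yaw":0,"grip":1},{"linear":[0,-0.005,0],"yaw":0,"grip":1},{"linear":[0,-0.005,0],"yaw":0,"grip":1},{"linear":[0,-0.005,0],"yaw":0,"grip":1},{"linear":[0,-0.005,0],"yaw":0,"grip":1},{"linear":[0,-0.005,0],"yaw":0,"grip":1}]'
python3 - <<'E'
from h import *
im=bot.camera("wrist");cv2.imwrite("pics/w10.png",im[:,:,::-1])
E
```

```text
time: 11.0
ee_pos: [0.5294, -0.1071, 0.0237]
tcp_rot: [170.7, 89.8, 171.0]
wrist_force: [0.2, 0.6, 1.1]
opening: 0.0002
time: 11.8
ee_pos: [0.5306, -0.1525, 0.0253]
tcp_rot: [157.2, 90.0, 157.5]
wrist_force: [-0.6, 2.0, 1.8]
opening: -0.0003
```

View pics/w10.png

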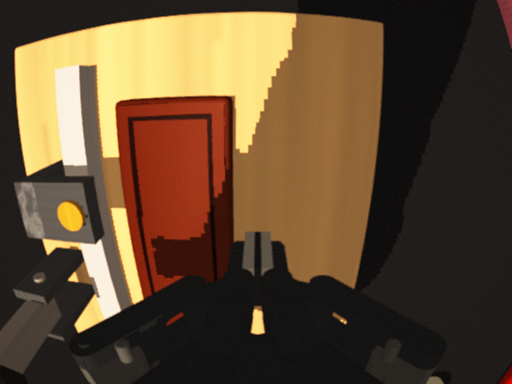

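The fingers touch the front's edge and are sliding it at about 2 N. I'll continue to the fence.

```bash
python3 -m crank '[{"linear":[0,-0.004,0],"yaw":0,"grip":1},{"linear":[0,-0.004,0],"yaw":0,"grip":1},{"linear":[0,-0.003,0],"yaw":0,"grip":1},{"linear":[0,-0.003,0],"yaw":0,"grip":1}]'
python3 -m crank '[{"linear":[0,-0.002,0],"yaw":0,"grip":1},{"linear":[0,-0.002,0],"yaw":0,"grip":1},{"linear":[0,-0.002,0],"yaw":0,"grip":1}]'
python3 -m crank '[{"linear":[0,-0.002,0],"yaw":0,"grip":1},{"linear":[0,-0.002,0],"yaw":0,"grip":1}]'
python3 - <<'E'
from h import *
im=bot.camera("wrist");cv2.imwrite("pics/w11.png",im[:,:,::-1])
E
```

```text
time: 12.25
ee_pos: [0.5306, -0.1664, 0.0252]
tcp_rot: [174.3, 90.0, 174.6]
wrist_force: [-0.0, 0.6, 0.8]
opening: 0.0001
time: 12.55
ee_pos: [0.5306, -0.1723, 0.0252]
tcp_rot: [156.4, 90.0, 156.7]
wrist_force: [-0.8, 2.1, 0.3]
opening: 0.0
time: 12.75
ee_pos: [0.5304, -0.1736, 0.0251]
tcp_rot: [94.6, 89.7, 95.0]
wrist_force: [-1.6, 23.1, 5.7]
opening: 0.0004
```

View pics/w11.png

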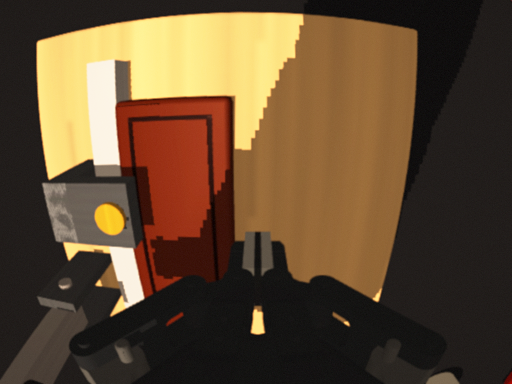

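The front is against the fence (23 N at y = -0.1736, where predicted). Next is going round to its -x end to push it to the end stop.

```bash
python3 -m crank '[{"linear":[0,0.006,0],"yaw":0,"grip":1},{"linear":[0,0.02,0.01],"yaw":0,"grip":1},{"linear":[0,0,0.04],"yaw":0,"grip":1},{"linear":[-0.03,0,0.01],"yaw":0,"grip":1},{"linear":[-0.04,0,0],"yaw":0,"grip":1},{"linear":[-0.04,-0.02,0],"yaw":0,"grip":1},{"linear":[0,-0.04,0],"yaw":0,"grip":1},{"linear":[0,0,0],"yaw":0,"grip":1}]'
python3 - <<'E'
from slab import *
im=bot.camera("wrist");cv2.imwrite("pics/w12.png",im[:,:,::-1])
im=bot.camera("scene");cv2.imwrite("pics/s12.png",cv2.resize(im[150:270,80:240],None,fx=5,fy=5,interpolation=cv2.INTER_CUBIC)[:,:,::-1])
E
```

```text
time: 13.6
ee_pos: [0.4199, -0.2133, 0.0858]
tcp_rot: [-58.1, 89.8, -58.0]
wrist_force: [-0.1, -0.2, 0.5]
opening: 0.0
```

View pics/s12.png

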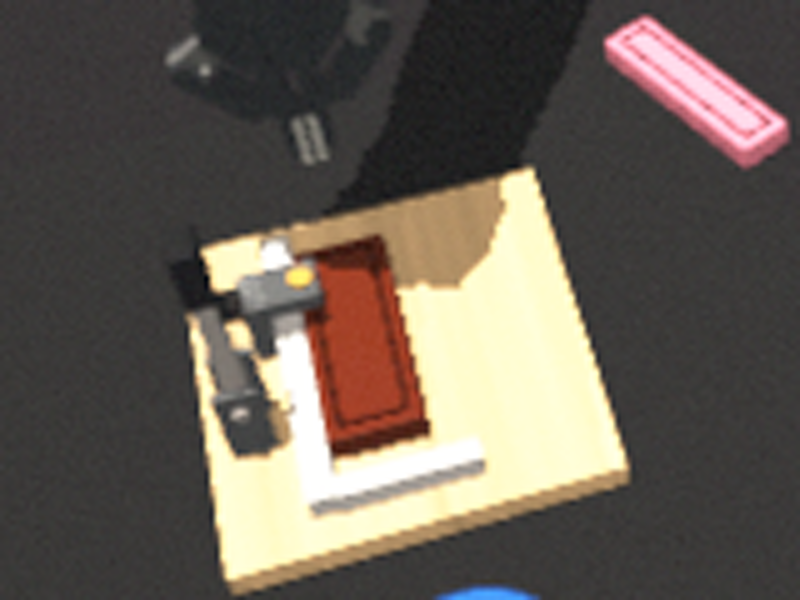

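View pics/w12.png

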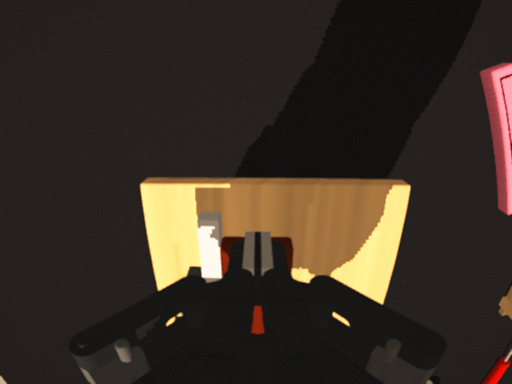

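The front is flush along the fence with about a 15 mm gap to the end stop. Next: lower and push +x.

```bash
python3 -m crank '[{"linear":[0,0,-0.03],"yaw":0,"grip":1},{"linear":[0,0,-0.03],"yaw":0,"grip":1},{"linear":[0,0,0],"yaw":0,"grip":1},{"linear":[0.006,0,0],"yaw":0,"grip":1},{"linear":[0.006,0,0],"yaw":0,"grip":1},{"linear":[0.005,0,0],"yaw":0,"grip":1},{"linear":[0.005,0,0],"yaw":0,"grip":1},{"linear":[0.005,0,0],"yaw":0,"grip":1}]'
python3 -m crank '[{"linear":[0.003,0,0],"yaw":0,"grip":1},{"linear":[0.003,0,0],"yaw":0,"grip":1}]'
python3 -m crank '[{"linear":[0.002,0,0],"yaw":0,"grip":1},{"linear":[0.002,0,0],"yaw":0,"grip":1}]'
```

```text
time: 14.5
ee_pos: [0.4483, -0.2103, 0.0259]
tcp_rot: [-59.0, 90.0, -58.6]
wrist_force: [-2.2, 0.2, 1.2]
opening: 0.0006
time: 14.7
ee_pos: [0.4538, -0.2102, 0.0254]
tcp_rot: [178.5, 90.0, 178.9]
wrist_force: [-2.8, -0.2, 2.0]
opening: -0.0001
time: 14.9
ee_pos: [0.4577, -0.2102, 0.0253]
tcp_rot: [166.1, 90.0, 166.4]
wrist_force: [-3.4, 0.2, 2.1]
opening: 0.0002
```

```bash
python3 -m crank '[{"linear":[0.002,0,0],"yaw":0,"grip":1},{"linear":[0.002,0,0],"yaw":0,"grip":1}]'
python3 -m crank '[{"linear":[0.002,0,0],"yaw":0,"grip":1}]'
python3 -m crank '[{"linear":[0.001,0,0],"yaw":0,"grip":1}]'
```

```text
time: 15.1
ee_pos: [0.4611, -0.2102, 0.0252]
tcp_rot: [-179.0, 89.9, -178.7]
wrist_force: [-14.3, 0.0, 9.9]
opening: -0.0002
time: 15.2
ee_pos: [0.4612, -0.2102, 0.0252]
tcp_rot: [-176.9, 89.7, -176.6]
wrist_force: [-24.9, -0.4, 15.5]
opening: 0.0
time: 15.3
ee_pos: [0.4612, -0.2102, 0.0252]
tcp_rot: [-177.8, 89.6, -177.5]
wrist_force: [-25.8, -0.4, 19.0]
opening: 0.0001
```

The front is hard against the end stop (25 N, no further movement at x = 0.4612). Next I re-press against the fence to be sure it stayed flush.

```bash
python3 -m crank '[{"linear":[-0.008,0,0],"yaw":0,"grip":1},{"linear":[-0.008,0,0.01],"yaw":0,"grip":1},{"linear":[0,0,0.04],"yaw":0,"grip":1},{"linear":[0,0.03,0.01],"yaw":0,"grip":1},{"linear":[0.01,0.034,0],"yaw":0,"grip":1},{"linear":[0.04,0,0],"yaw":0,"grip":1},{"linear":[0.045,0,0],"yaw":0,"grip":1},{"linear":[0,0,-0.03],"yaw":0,"grip":1},{"linear":[0,0,-0.03],"yaw":0,"grip":1},{"linear":[0,0,0],"yaw":0,"grip":1}]'
python3 -m crank '[{"linear":[0,-0.006,0],"yaw":0,"grip":1},{"linear":[0,-0.006,0],"yaw":0,"grip":1},{"linear":[0,-0.005,0],"yaw":0,"grip":1},{"linear":[0,-0.004,0],"yaw":0,"grip":1},{"linear":[0,-0.002,0],"yaw":0,"grip":1},{"linear":[0,-0.002,0],"yaw":0,"grip":1}]'
```

```text
time: 16.3
ee_pos: [0.5416, -0.1454, 0.0218]
tcp_rot: [161.3, 89.7, 161.7]
wrist_force: [-0.7, 0.5, -0.0]
opening: 0.0002
time: 16.9
ee_pos: [0.5437, -0.1715, 0.0256]
tcp_rot: [-11.9, 90.0, -11.6]
wrist_force: [-0.2, -0.1, -0.7]
opening: 0.0
```

```bash
python3 -m crank '[{"linear":[0,-0.002,0],"yaw":0,"grip":1},{"linear":[0,-0.002,0],"yaw":0,"grip":1}]'
python3 -m crank '[{"linear":[0,-0.001,0],"yaw":0,"grip":1}]'
```

```text
time: 17.1
ee_pos: [0.5436, -0.1735, 0.0253]
tcp_rot: [90.0, 89.8, 90.4]
wrist_force: [-1.2, 16.5, 4.7]
opening: -0.0003
time: 17.2
ee_pos: [0.5436, -0.1735, 0.0254]
tcp_rot: [90.2, 89.7, 90.6]
wrist_force: [-0.7, 19.3, 4.7]
opening: -0.0
```

The front is home on both faces. Next: retreat up, turn the tool a quarter turn and move behind the hold-down arm, where I'll look.

```bash
python3 -m crank '[{"linear":[0,0.008,0],"yaw":0,"grip":1},{"linear":[0,0.02,0.02],"yaw":0,"grip":1},{"linear":[0,0,0.045],"yaw":-0.14,"grip":1},{"linear":[0,0,0.045],"yaw":-0.14,"grip":1},{"linear":[0,0,0.045],"yaw":-0.14,"grip":1},{"linear":[0,0,0.045],"yaw":-0.14,"grip":1},{"linear":[0,0,0.03],"yaw":-0.14,"grip":1},{"linear":[0,0,0],"yaw":-0.14,"grip":1},{"linear":[0,0,0],"yaw":-0.14,"grip":1},{"linear":[0,0,0],"yaw":-0.14,"grip":1}]'
python3 -m crank '[{"linear":[0,0,0],"yaw":-0.14,"grip":1},{"linear":[0,0,0],"yaw":-0.14,"grip":1},{"linear":[0,0,0],"yaw":-0.14,"grip":1},{"linear":[0,0,0],"yaw":-0.03,"grip":1},{"linear":[0,0,0],"yaw":0,"grip":1}]'
python3 - <<'E'
from slab import *
o=bot.get_obs();print(o['q'],o['tcp_rot'],o['ee_pos'])
im=bot.camera("wrist");cv2.imwrite("pics/w13.png",im[:,:,::-1])
m=bot.camera_model("wrist");print("cam pos",-cv2.Rodrigues(m['rvec'])[0].T@m['tvec'])
im=bot.camera("scene");cv2.imwrite("pics/s13.png",cv2.resize(im[150:270,80:240],None,fx=5,fy=5,interpolation=cv2.INTER_CUBIC)[:,:,::-1])
E
```

```text
time: 18.2
ee_pos: [0.5438, -0.1482, 0.2555]
tcp_rot: [7.7, 90.0, -56.4]
wrist_force: [0.6, 0.2, -0.2]
opening: -0.0002
time: 18.7
ee_pos: [0.5437, -0.1481, 0.2552]
tcp_rot: [-18.5, 90.0, -108.0]
wrist_force: [-0.7, -0.2, 0.2]
opening: 0.0001
[-15.235    7.495   15.5038  98.0094  -0.0138  74.2235] [ -18.5234   89.9862 -107.9818] [ 0.5437 -0.1481  0.2552]
cam pos [ 0.5436 -0.0645  0.3971]
```

View pics/w13.png

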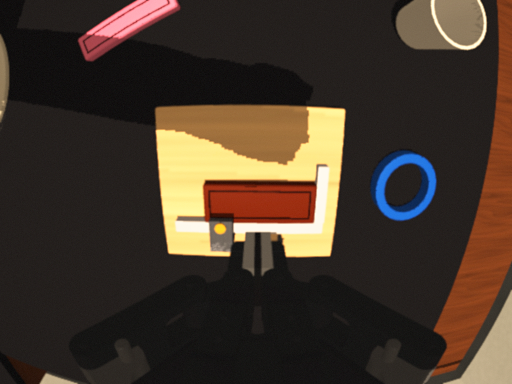

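View pics/s13.png

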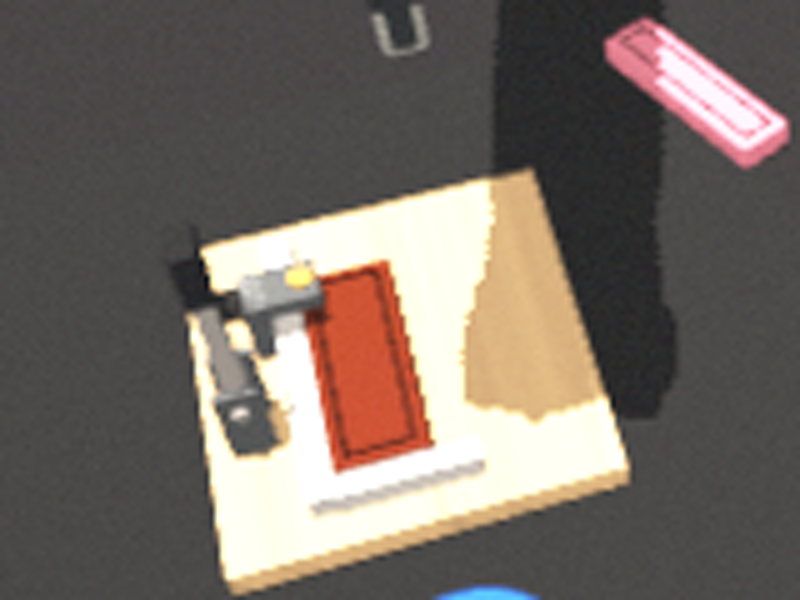

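Both views show the front against the fence and the end stop. Next I check the hold-down arm's angle and move behind it.

```bash
python3 -m crank '[{"linear":[0.005,-0.03,0],"yaw":0,"grip":1},{"linear":[0.005,-0.04,0],"yaw":0,"grip":1},{"linear":[0.005,-0.045,0],"yaw":0,"grip":1},{"linear":[0,-0.045,0],"yaw":0,"grip":1},{"linear":[0,-0.037,0],"yaw":0,"grip":1},{"linear":[0,0,0],"yaw":0,"grip":1}]'
python3 - <<'E'
from slab import *
im=bot.camera("wrist");cv2.imwrite("pics/w14.png",im[:,:,::-1])
T=lambda a:Rz(JY)@np.array([.030,-.084+.122*np.cos(a),.056+.122*np.sin(a)])+J
im=bot.camera("scene")
for r in bot.place_of("clamp_tip","scene")[:2]: print("s",r)
for r in bot.place_of("clamp_tip","wrist")[:2]: print("w",r)
for a in(1.4,1.57,1.66,1.75): print(a,T(a),proj("scene",T(a)),projw(T(a)),proj("top",T(a)))
E
```

```text
time: 19.4
ee_pos: [0.5579, -0.3494, 0.2536]
tcp_rot: [-91.2, 89.9, 179.1]
wrist_force: [0.3, 0.0, -0.9]
opening: 0.0003
s {'centre': [114.4, 200.7], 'p': 0.67}
s {'centre': [176.8, 289.8], 'p': 0.21}
w {'centre': [262.8, 108.5], 'p': 0.6}
1.4 [ 0.5586 -0.2626  0.1762] [[122.1574 196.0662]] [[256.5677  89.6172]] [[418.1598 197.3046]]
1.57 [ 0.5586 -0.2833  0.178 ] [[113.6335 197.6264]] [[256.3388 117.5132]] [[427.6836 197.0002]]
1.66 [ 0.5586 -0.2942  0.1775] [[109.2212 198.8458]] [[256.2258 132.0437]] [[432.4947 196.9637]]
1.75 [ 0.5586 -0.3051  0.176 ] [[104.939  200.3246]] [[256.1219 145.9303]] [[437.076  197.0141]]
```

View pics/w14.png

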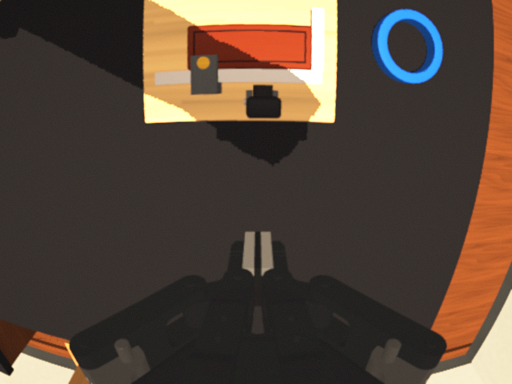

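The hold-down arm is near vertical, its tip at wrist pixel (263,103) and its top at about z 0.177. I am behind it and descending.

```bash
python3 -m crank '[{"linear":[0.002,0,-0.035],"yaw":0,"grip":1},{"linear":[0.001,0,-0.035],"yaw":0,"grip":1},{"linear":[0,0,-0.03],"yaw":0,"grip":1},{"linear":[0,0,0],"yaw":0,"grip":1},{"linear":[0,0.01,0],"yaw":0,"grip":1},{"linear":[0,0.015,0],"yaw":0,"grip":1},{"linear":[0,0.01,0],"yaw":0,"grip":1},{"linear":[0,0.008,0],"yaw":0,"grip":1},{"linear":[0,0.008,0],"yaw":0,"grip":1}]'
python3 - <<'E'
from slab import *
im=bot.camera("wrist");cv2.imwrite("pics/w15.png",im[:,:,::-1])
E
```

```text
time: 20.5
ee_pos: [0.5621, -0.2934, 0.1564]
tcp_rot: [54.3, 89.9, -35.3]
wrist_force: [0.3, -0.5, 0.8]
opening: -0.0002
```

View pics/w15.png

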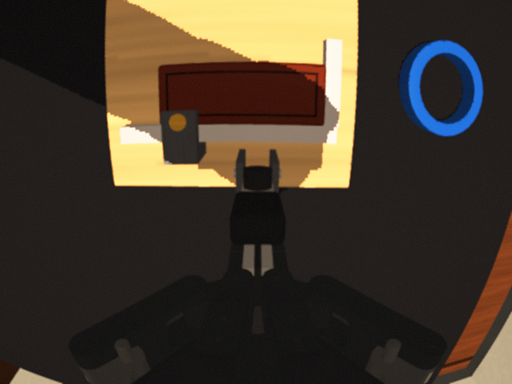

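```bash
python3 -m crank '[{"linear":[0,0.009,0],"yaw":0,"grip":1},{"linear":[0,0.008,-0.002],"yaw":0,"grip":1},{"linear":[0,0.0125,-0.004],"yaw":0,"grip":1},{"linear":[0,0.0125,-0.004],"yaw":0,"grip":1},{"linear":[0,0.011,-0.007],"yaw":0,"grip":1},{"linear":[0,0.011,-0.007],"yaw":0,"grip":1},{"linear":[0,0,0],"yaw":0,"grip":1}]'
python3 - <<'E'
from slab import *
im=bot.camera("wrist");cv2.imwrite("pics/w16.png",im[:,:,::-1])
im=bot.camera("scene");cv2.imwrite("pics/s16.png",cv2.resize(im[150:270,80:240],None,fx=5,fy=5,interpolation=cv2.INTER_CUBIC)[:,:,::-1])
E
```

```text
time: 21.25
ee_pos: [0.5612, -0.2284, 0.1298]
tcp_rot: [-121.2, 89.9, 149.3]
wrist_force: [-0.0, -0.3, 0.1]
opening: 0.0
```

View pics/w16.png

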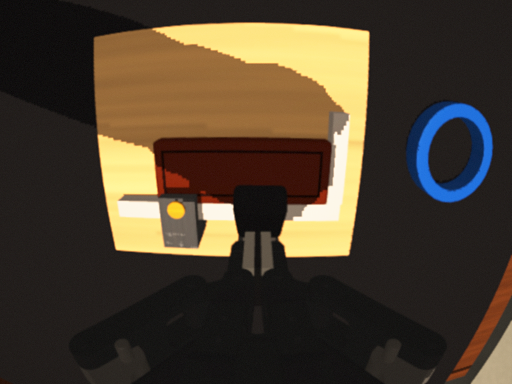

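View pics/s16.png

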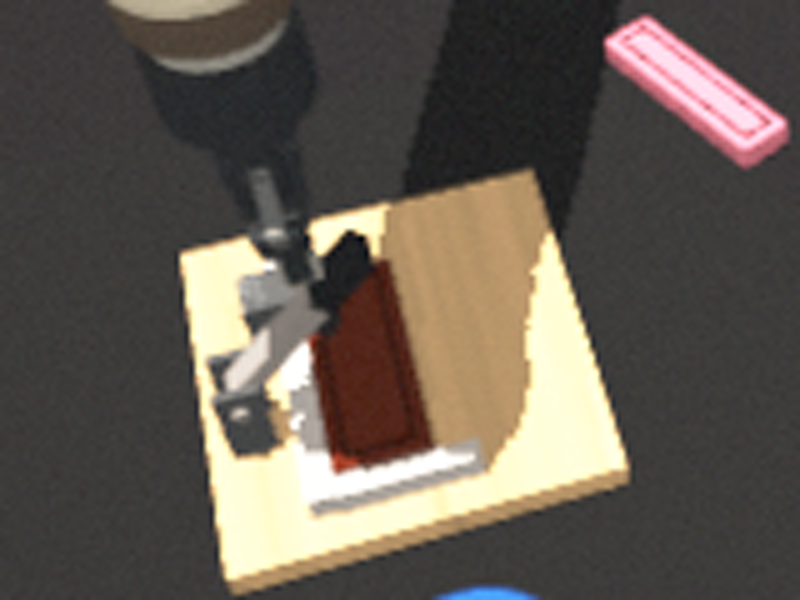

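The hold-down arm is swinging over, at about 45°, with the fingers on its back. Continuing the arc.

```bash
python3 -m crank '[{"linear":[0,0.0085,-0.0085],"yaw":0,"grip":1},{"linear":[0,0.0085,-0.0095],"yaw":0,"grip":1},{"linear":[0,0.006,-0.0115],"yaw":0,"grip":1},{"linear":[0,0.006,-0.0115],"yaw":0,"grip":1},{"linear":[0,0.0025,-0.0085],"yaw":0,"grip":1},{"linear":[0,0.002,-0.006],"yaw":0,"grip":1},{"linear":[0,0,0],"yaw":0,"grip":1}]'
python3 -m crank '[{"linear":[0,0,-0.003],"yaw":0,"grip":1}]'
python3 -m crank '[{"linear":[0,0,-0.003],"yaw":0,"grip":1}]'
```

```text
time: 22.05
ee_pos: [0.5612, -0.1963, 0.0746]
tcp_rot: [-110.1, 89.9, 160.3]
wrist_force: [-0.0, -0.7, 0.5]
opening: -0.0001
time: 22.15
ee_pos: [0.5619, -0.1969, 0.0732]
tcp_rot: [69.8, 90.0, -19.8]
wrist_force: [0.3, 0.5, -0.4]
opening: 0.0
time: 22.25
ee_pos: [0.562, -0.1969, 0.0701]
tcp_rot: [73.0, 89.9, -16.7]
wrist_force: [0.5, -0.2, -0.1]
opening: -0.0
```

```bash
python3 -m crank '[{"linear":[0,0,-0.002],"yaw":0,"grip":1},{"linear":[0,0,-0.002],"yaw":0,"grip":1}]'
python3 -m crank '[{"linear":[0,0,-0.001],"yaw":0,"grip":1},{"linear":[0,0,-0.001],"yaw":0,"grip":1}]'
python3 - <<'E'
from slab import *
im=bot.camera("wrist");cv2.imwrite("pics/w17.png",im[:,:,::-1])
im=bot.camera("scene");cv2.imwrite("pics/s17.png",cv2.resize(im[150:270,80:240],None,fx=5,fy=5,interpolation=cv2.INTER_CUBIC)[:,:,::-1])
E
```

```text
time: 22.45
ee_pos: [0.5617, -0.1968, 0.0658]
tcp_rot: [77.3, 90.0, -12.3]
wrist_force: [-0.2, -0.3, 0.9]
opening: -0.0001
time: 22.65
ee_pos: [0.5617, -0.1967, 0.064]
tcp_rot: [79.0, 90.0, -10.6]
wrist_force: [-3.1, 1.6, 9.5]
opening: -0.0002
```

View pics/s17.png

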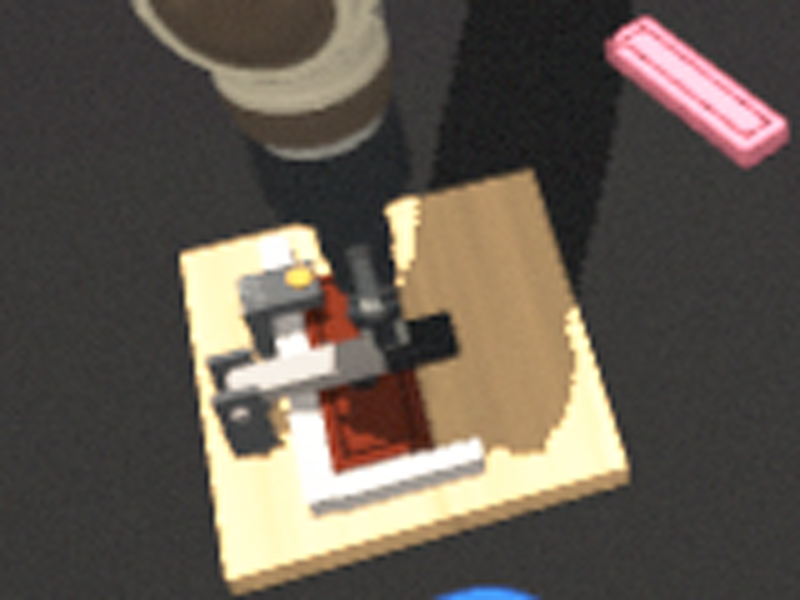

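View pics/w17.png

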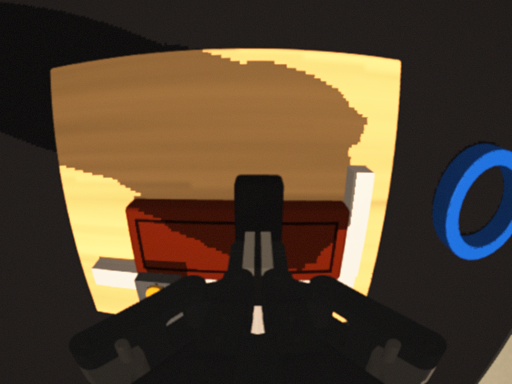

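The foot touches at exactly the predicted height (z 0.064, 9.5 N). Next: let go straight up, clear the view and check.

```bash
python3 -m crank '[{"linear":[0,0,0.005],"yaw":0,"grip":1},{"linear":[0,0,0.02],"yaw":0,"grip":1},{"linear":[0,0,0.04],"yaw":0,"grip":1},{"linear":[0,0,0.04],"yaw":0,"grip":1},{"linear":[0,0,0.04],"yaw":0,"grip":1},{"linear":[-0.04,0,0.03],"yaw":0,"grip":1},{"linear":[-0.04,0,0],"yaw":0,"grip":1},{"linear":[-0.04,0,0],"yaw":0,"grip":1},{"linear":[-0.03,0,0],"yaw":0,"grip":1},{"linear":[0,0,0],"yaw":0,"grip":1}]'
python3 - <<'E'
from slab import *
for r in range(1):
  im=bot.camera("wrist");cv2.imwrite("pics/w18.png",im[:,:,::-1])
  im=bot.camera("scene");cv2.imwrite("pics/s18f.png",im[:,:,::-1]);cv2.imwrite("pics/s18.png",cv2.resize(im[165:265,110:210],None,fx=6,fy=6,interpolation=cv2.INTER_CUBIC)[:,:,::-1])
  C=lambda x,y,z:(Rz(JY)@np.array([x,y,z])+J)
  P=[C(-.06,-.045,.038),C(.09,-.045,.038),C(.09,.011,.038),C(-.06,.011,.038),C(.03,.038,.056)]
  print("expected scene",((proj("scene",P)-[110,165])*6).round(), "wrist",projw(np.array(P)).round())
E
```

```text
time: 23.75
ee_pos: [0.4091, -0.1967, 0.2403]
tcp_rot: [52.9, 89.9, -36.8]
wrist_force: [1.6, 0.1, -0.1]
opening: -0.0
expected scene [[163. 242.]
 [208. 474.]
 [331. 440.]
 [276. 214.]
 [358. 305.]] wrist [[302. 196.]
 [408. 196.]
 [415. 155.]
 [304. 152.]
 [382. 135.]]
```

View pics/s18.png

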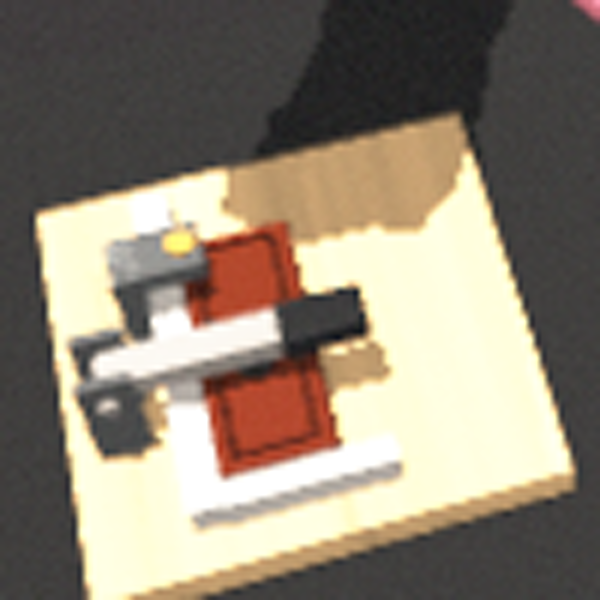

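View pics/w18.png

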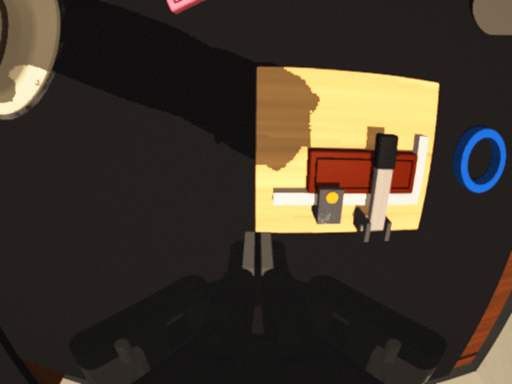

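View pics/s18f.png

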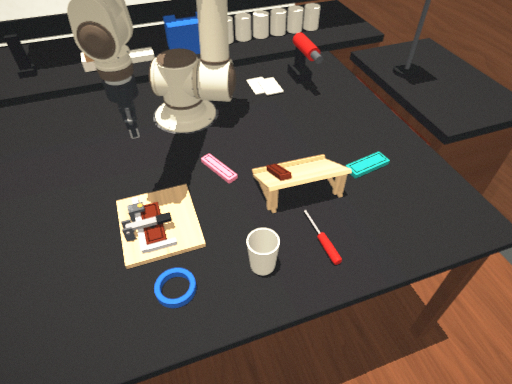

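```bash
python3 - <<'E'
from workcell import bot
print(bot.job_done())
E
```

```text
the job is handed in; nothing more can be done
None
```

The wide front is home in the drilling jig with the hold-down arm's foot resting on it, and the job is handed in at about 24 s. The interface gave no verdict.

**What I did:** I gripped the wide red front on the rack and carried it to the jig. I lowered its low end onto the bed and let it turn flat in the pads, with forces up to about 23 N. With the hold-down arm still up, I pushed the front against the long fence, then against the end stop, and pressed it against the fence once more. I then swung the hold-down arm over until its foot touched at the predicted height (9.5 N) and let go.

**Last checks:**
- **Front and hold-down arm:** in both pictures I took after letting go, the front sits against the fence and the end stop, with the hold-down arm level across it.
- **Push stops:** each push came to a dead stop, at about 19–23 N against the fence and 25 N against the end stop.
- **Everything else:** the narrow front, cup, tape, screwdriver and look-alikes show no change. The gripper is clear of everything.

**One disagreement:** the end stop was reached about 4 mm further in x than I predicted from my estimates of the jig position and finger width. In the scene picture, the front and the hold-down arm's tip also lie about 1.5 pixels from where that jig fit puts them. Both are shifted together, so I put it down to the jig fit and camera calibration rather than a gap, and relied on the contact forces.

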